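File the airbrush stencils in their colour-tagged slots

ROBOT

A 7-joint arm with a two-finger parallel gripper is mounted at the origin on the work surface. World frame = base frame: x ahead of the robot, y to its left, z up, the work surface at z = 0. Lengths are in m, angles in rad, forces in N, time in s.
With the tool pointing down it reaches from about 0.4 to 0.85 m from the base axis. Payload 10.4 kg.
Tool frame: the origin (TCP) lies at the very end of the fingers, on their centre line; the grasp point (between the pads) lies 19 mm behind it; x points along the fingers, y is the direction in which the jaws open and shut, and the axes are right-handed (so a half turn about x gives the same grasp; the last joint's range is limited). The gripper opens to 85 mm and grips with 20 to 120 N. Pads are 22 mm wide; open, the fingers measure 114 mm over their backs; the gripper's body (76 mm by 85 mm) begins 54 mm behind the grasp point. The pads swing forward as they close: fully open they stand 13 mm farther back than shut.
Start: joints at [-1.292, 0.332, -0.065, 1.46, 0.022, 1.35, -0.088], TCP at [0.186, 0.597, 0.231] pointing down, gripper open.
Joint ranges: [-2.6, 2.6], [-0.5, 2.12], [-1.47, 1.34], [0.16, 2.42], [-1.27, 4.41], [0.06, 2.06], [-2.6, 2.6]. Speed limits (rad/s): [2.22, 2.22, 2.79, 2.79, 3.14, 3.14, 3.14].

INTERFACE

Orientations are given as a unit quaternion [x, y, z, w].
In Python, from plant import robot gives the robot as it stands.
- The arm moves only by the tool drive_tool, never from a script. Its argument "moves" is a list of rows, each a list of 3 entries, a list of its own where there are three numbers: the shift along the tool's x, y, z in cm, then the turn, a rotation vector about the tool's x, y, z in rad, then the finger opening in cm, from 0 to 8.54. In form: [[[dx, dy, dz], [rx, ry, rz], hand], ...]. A call has 1 to 12 rows; each row is the pose to reach, as a shift and turn from the pose measured when the call began, along the tool's axes at that moment; what a row does not reach only later rows make up. A row lasts 1/12 s, in which the tool goes at most 41.7 mm and 7.16 degrees, less where a joint would pass 70% of its speed; a pose out of reach is approached as far as the arm can. A call with a gripper value outside its range is refused whole. The fingers move at their own pace and stop on an object; "force" is the grip in N (left out, the last holds). Time passes only in rows, so rows that repeat a pose let the fingers close. It gives the time, the measured TCP pose, the force and the opening at its end, in the units of the state.
- robot.sense(): the state, without advancing time (a new reading comes with each control period).
- robot.snapshot(name): name is "scene" or "side" or "wrist"; returns the picture (384x512x3 uint8, red, green, blue); there is no depth.
- robot.camera_model(name): a dict with "camera_matrix" (3x3 intrinsics, pixels), "k1" (the pictures are not rectified: a ray, as slopes to the right and down, at radius r is drawn at 1 + k1 r^2 times it, then the intrinsics apply), "R" (3x3) and "t" (3): a world point X has camera coordinates R X + t. Camera axes: x right, y down, z forward; pixel columns grow to the right and rows downward; lengths in m; the calibration is good to about 2 mm. A picture is of the moment at which its call begins: read the wrist's pose just before it. camera_model takes no time and is no camera call; for the wrist camera it gives the pose at the moment of the call.
- robot.finish_job(): hands the job in, once; it reports no verdict.
The state is a dict: "t": time; "qpos": joint angles; "dq": joint speeds; "joint_torque": joint torques, N m; "position": TCP position; "orientation": TCP orientation; "ft_force": force on the tool from outside, world axes, zero at the start; "moment": the same for the moment, N m; "grip_width": finger opening in m.
Only numpy, scipy, OpenCV 4.12 (cv2) and the standard library are available. Lean on these libraries where they do the work, as an engineer would, in place of code of your own. Each camera call takes 0.05 s, during which the arm holds its last target.

TASK

Put the airbrush stencils away: the blue stencil that leans on the drying easel must stand in the blue-tagged slot of the wooden rack, and the red stencil in the red-tagged slot, each fully down and upright, and let go. The red one already stands in the rack but perhaps in the wrong slot, possibly the blue one's, so see first whether it must be moved; leave the yellow stencil, the paint bottle, the tape roll and the steel flask where they are.

Things in the scene. Friction and masses are not known exactly. Their poses are not given: they have to be found in the camera images.
- red_stencil: red rigid stencil: flat sheet 120 wide (its x) x 6 thick (its y) x 95 tall (its z) with cut-outs, and centred on its top edge a solid grip 44 wide (x) x 12 thick (y) x 40 tall, so 135 mm overall; about 130 g. Origin: centre of its bottom edge; z points up through the grip. Symmetrical enough to be filed either way round. Starts upright in the red, blue or spare slot of the rack.
- blue_stencil: blue stencil, same size, frame and mass as the red one but other cut-outs. Starts leaning on the easel, tilted 0.4 rad (23 deg) from upright with its top towards the robot, its bottom edge on a ledge 30 mm above the bench; its upper 18 mm of sheet and the whole grip stand clear above the easel's panel.
- yellow_stencil: yellow stencil, same size, frame and mass. Stands in the yellow slot and stays there.
- slot_red: red-tagged slot of the rack; red flat tags 34 mm wide lie on the rack's top and down its end faces at both ends of the slot. Origin: centre of the slot's floor, 10 mm above the bench; x along the slot, y across it, z up. Slot 126 long x 10 wide x 35 deep, with a 3 mm bevel round the mouth, which is 45 mm above the bench. A filed stencil has its x along the slot's x (either way) and its origin on this origin.
- slot_blue: blue-tagged slot, otherwise as slot_red.
- slot_yellow: yellow-tagged slot, otherwise as slot_red; holds the yellow stencil.
- slot_spare: white-tagged spare slot, otherwise as slot_red; no stencil belongs there.
- rack: fixed plywood block 176 (x) x 216 (y) x 45 high with four parallel slots along its x, 52 mm apart centre to centre in its y; the order of the tags varies. Origin: centre of its underside.
- easel: fixed light-wood easel, foot 190 wide (x) x 120 deep (y); its panel, 190 wide x 6 thick, leans 0.4 rad towards its own +y (towards the robot), its upper edge about 100 mm above the bench; at the foot of the panel is a ledge with a 6 mm upstand lip in front. Origin: on the bench, directly below the middle of the leaning stencil's bottom edge when it is centred (the stencil may lie up to 25 mm to either side).
- paint_bottle: amber bottle, 54 mm across, 150 mm high, black cap, loose, between rack and easel. Origin: centre of its underside.
- tape_roll: blue masking-tape roll lying flat, 80 mm across, 36 mm high, loose. Origin: centre of its underside.
- steel_flask: small steel airbrush paint flask with black stopper, 48 mm across, 87 mm high, loose. Origin: centre of its underside.
Not all that is in view belongs to the job. Of the things that look like the yellow_stencil, the larger one is meant.

How it is judged:
By the outcome, as a careful person would: the job done as asked, in the order asked, and still so for the second after the job is handed in, with the robot touching nothing.
It also fails if it takes over 64 s, if anything falls off the work surface, if the arm or the gripper's body presses on something with over 40 N, if the wrist force passes 120 N, or if a joint passes its speed limit or range.

## Working session

There is one attempt and no reset: what is moved stays moved. The work goes in short steps, Python scripts to look and compute and a tool call to move; the robot and the scene stay as the last step left them, time stands still between calls to the robot, and variables do not carry over. Pictures are saved under pics/ and viewed, and the job is handed in when it is done.

Besides the shell and the picture viewer there is one more tool, called after ">>>" by a JSON object that holds its "method" and its "body", one argument or row to a line. drive_tool: Moves the arm, as the interface text tells. Its arguments: {"type":"object","properties":{"moves":{"type":"array"},"force":{"type":"number"}},"required":["moves"]}

```bash
ls; mkdir -p pics
python3 - <<'E'
from plant import robot
import cv2
for n in ("scene","side","wrist"):
    m=robot.camera_model(n); im=robot.snapshot(n)
    cv2.imwrite(f"pics/{n}0.png",im[:,:,::-1])
    print(n,m)
s=robot.sense();print(s)
E
```

```text
pics
scene {'camera_matrix': array([[359.56773131,   0.        , 255.69409345],
       [  0.        , 359.56773131, 185.16270532],
       [  0.        ,   0.        ,   1.        ]]), 'k1': -0.08454567416314451, 'R': array([[ 0.49694486,  0.8675434 ,  0.02035333],
       [ 0.49065963, -0.26155895, -0.83116788],
       [-0.71575062,  0.42303116, -0.55564889]]), 't': array([-0.28404865, -0.22850427,  1.29054548])}
side {'camera_matrix': array([[365.09873065,   0.        , 253.58578133],
       [  0.        , 365.09873065, 189.95265657],
       [  0.        ,   0.        ,   1.        ]]), 'k1': 0.032469199265016006, 'R': array([[-0.48885449, -0.87230249,  0.01047166],
       [-0.52289817,  0.28339123, -0.80390728],
       [ 0.69828274, -0.39846929, -0.59466245]]), 't': array([0.24163724, 0.33068495, 0.50903172])}
wrist {'camera_matrix': array([[267.06198198,   0.        , 259.5912412 ],
       [  0.        , 267.06198198, 190.79970589],
       [  0.        ,   0.        ,   1.        ]]), 'k1': -0.020821848026060314, 'R': array([[ 0.29820598,  0.95450039, -0.00148152],
       [ 0.92185308, -0.2876031 ,  0.2597525 ],
       [ 0.24750778, -0.07882549, -0.96567409]]), 't': array([-0.62386611, -0.03384099,  0.37858414])}
{'t': 0.15, 'qpos': array([-1.29158586,  0.33270966, -0.06469172,  1.46073017,  0.02159259,
        1.34989931, -0.08849937]), 'dq': array([ 0.00033439, -0.0025285 , -0.00029653, -0.00447942,  0.00017393,
        0.00105245,  0.00023272]), 'joint_torque': array([-1.15859416e-04, -6.25819302e+01,  4.86826978e-02, -3.91860652e+01,
        1.63555378e-02,  7.34523113e-03, -4.42061935e-05]), 'position': array([0.18570063, 0.59648557, 0.23071803]), 'orientation': array([ 0.10592942,  0.69911284, -0.10666833,  0.69902937]), 'ft_force': array([-0.09119388, -0.17000857,  0.5298831 ]), 'moment': array([-0.02098369,  0.04919273,  0.04160018]), 'grip_width': 0.08518442195404219}
```

View pics/scene0.png

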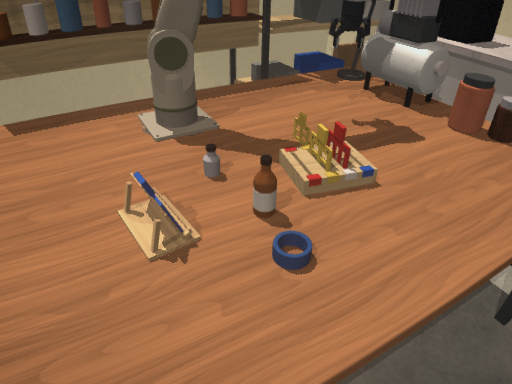

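View pics/side0.png

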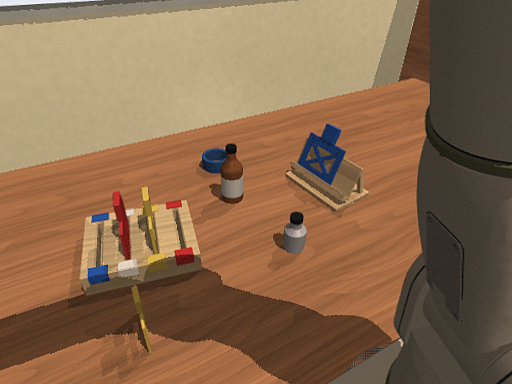

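View pics/wrist0.png

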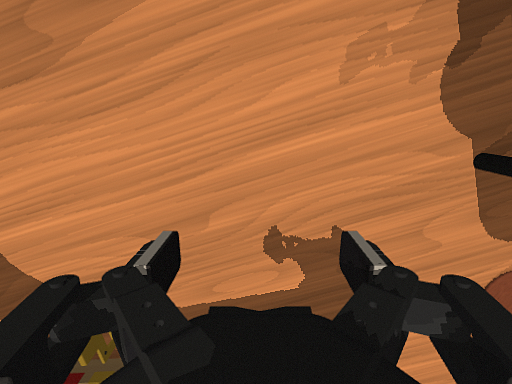

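```bash
cat > h.py <<'E'
import numpy as np, cv2
from scipy.spatial.transform import Rotation as Ro
def ray(m,u,v):
    K=m["camera_matrix"]; d=np.array([(u-K[0,2])/K[0,0],(v-K[1,2])/K[1,1]]); x=d.copy()
    for _ in range(20): x=d/(1+m["k1"]*(x@x))
    R,t=np.array(m["R"]),np.array(m["t"])
    w=R.T@np.array([x[0],x[1],1]); return -R.T@t, w/np.linalg.norm(w)
def onz(m,u,v,z):
    o,w=ray(m,u,v); return o+w*(z-o[2])/w[2]
def onplane(m,u,v,p,n):
    o,w=ray(m,u,v); return o+w*((p-o)@n)/(w@n)
def proj(m,X):
    c=np.array(m["R"])@np.asarray(X,float)+np.array(m["t"]); x=c[:2]/c[2]; x=x*(1+m["k1"]*(x@x))
    K=m["camera_matrix"]; return np.array([K[0,0]*x[0]+K[0,2],K[1,1]*x[1]+K[1,2]])
def tri(ms,uvs):
    A=np.zeros((3,3));b=np.zeros(3)
    for m,(u,v) in zip(ms,uvs):
        o,w=ray(m,u,v); P=np.eye(3)-np.outer(w,w); A+=P; b+=P@o
    return np.linalg.solve(A,b)
E
python3 - <<'E'
import cv2
a=cv2.imread('pics/scene0.png');b=cv2.imread('pics/side0.png')
cv2.imwrite('pics/c1.png',cv2.resize(a[105:200,270:385],None,fx=6,fy=6,interpolation=cv2.INTER_CUBIC))
cv2.imwrite('pics/c2.png',cv2.resize(b[180:300,70:210],None,fx=5,fy=5,interpolation=cv2.INTER_CUBIC))
cv2.imwrite('pics/c3.png',cv2.resize(b[115:215,275:375],None,fx=6,fy=6,interpolation=cv2.INTER_CUBIC))
cv2.imwrite('pics/c4.png',cv2.resize(a[165:260,110:205],None,fx=6,fy=6,interpolation=cv2.INTER_CUBIC))
E
```

```text
(no output)
```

View pics/c1.png

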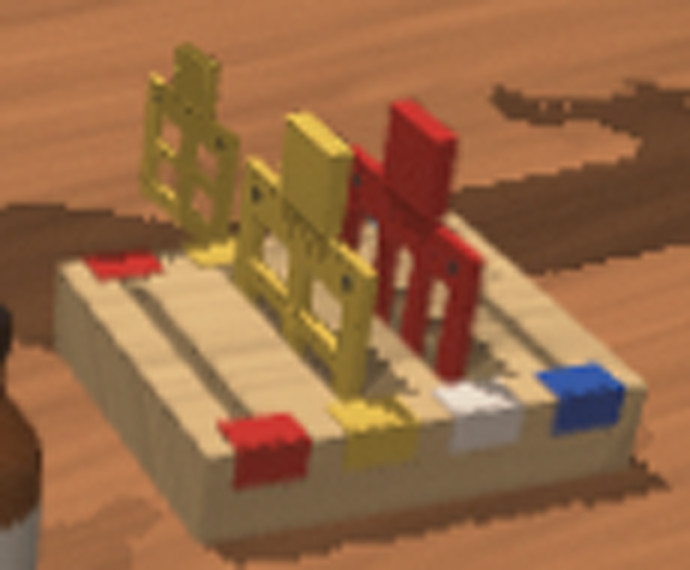

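View pics/c2.png

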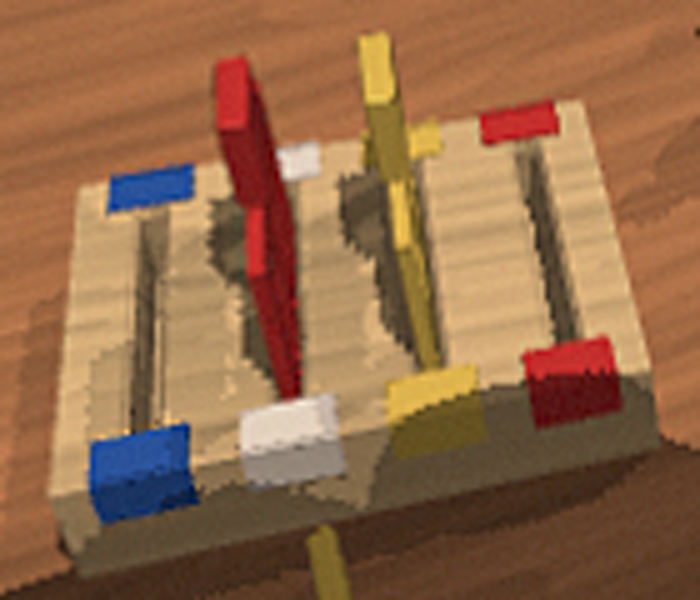

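View pics/c3.png

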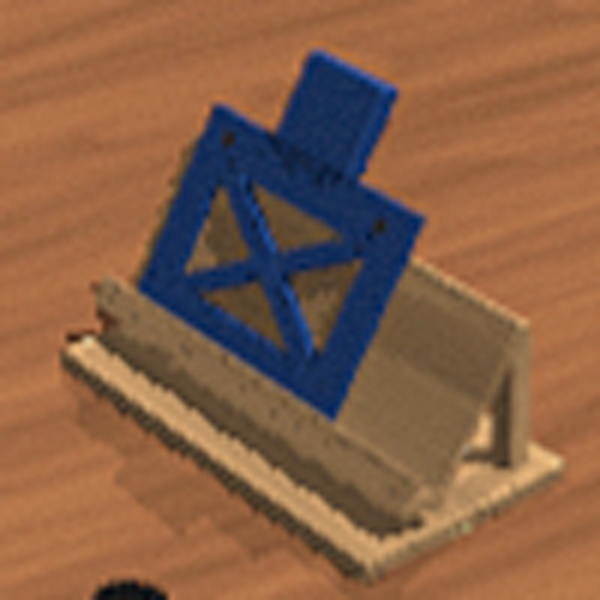

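View pics/c4.png

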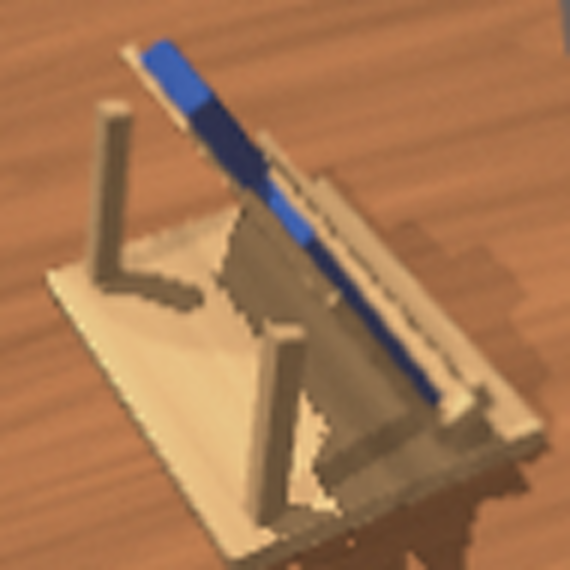

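Run:
```python
from plant import robot
from h import *
np.set_printoptions(precision=4,suppress=True)
S=robot.camera_model('scene');D=robot.camera_model('side')
c1=lambda x,y:(270+(x+.5)/6-.5,105+(y+.5)/6-.5)
c2=lambda x,y:(70+(x+.5)/5-.5,180+(y+.5)/5-.5)
c3=lambda x,y:(275+(x+.5)/6-.5,115+(y+.5)/6-.5)
c4=lambda x,y:(110+(x+.5)/6-.5,165+(y+.5)/6-.5)
# rack top corners at z=.045
for n,p in dict(A=(55,265),B=(208,455),C=(645,388),).items(): print('rack scene',n,onz(S,*c1(*p),.045))
for n,p in dict(bl=(80,190),tr=(582,102),br=(658,372),bl2=(52,497)).items(): print('rack side',n,onz(D,*c2(*p),.045))
# slot ends in side
for n,p in dict(blueFar=(155,212),blueNear=(145,428),redFar=(527,143),redNear=(568,345)).items(): print('slot side',n,onz(D,*c2(*p),.045))
# red grip top corners in both
print('red grip top z .145 scene',onz(S,*c1(398,103),.145),onz(S,*c1(452,140),.145))
print('red grip top z .145 side',onz(D,*c2(233,62),.145),onz(D,*c2(232,125),.145))
# blue grip top
print('tri blue grip', tri([S,D],[c4(165,45),c3(395,95)]))
for n,p in dict(gl=(318,52),gr=(395,92),sl=(218,106),sr=(425,218),bl=(143,288),br=(333,415)).items():
    print('blue side',n,onz(D,*c3(*p),.135))
print('bluescene', onz(S,*c4(165,50),.155),onz(S,*c4(205,105),.155))
print('easel foot corners scene', [onz(S,*c4(*p),.012) for p in [(48,275),(235,560),(545,435)]])
print('easel foot side',[onz(D,*c3(*p),.012) for p in [(65,350),(365,570),(562,465)]])
```

```text
rack scene A [0.4155 0.1652 0.045 ]
rack scene B [0.5872 0.1304 0.045 ]
rack scene C [0.635  0.3376 0.045 ]
rack side bl [0.6322 0.3368 0.045 ]
rack side tr [0.5876 0.1267 0.045 ]
rack side br [0.414  0.1616 0.045 ]
rack side bl2 [0.4621 0.3731 0.045 ]
slot side blueFar [0.6023 0.3118 0.045 ]
slot side blueNear [0.4796 0.3385 0.045 ]
slot side redFar [0.5713 0.1589 0.045 ]
slot side redNear [0.4444 0.1869 0.045 ]
red grip top z .145 scene [0.5123 0.2795 0.145 ] [0.5538 0.2747 0.145 ]
red grip top z .145 side [0.5489 0.2709 0.145 ] [0.5102 0.2799 0.145 ]
tri blue grip [ 0.5316 -0.2585  0.1533]
blue side gl [ 0.6069 -0.2855  0.135 ]
blue side gr [ 0.5611 -0.2904  0.135 ]
blue side sl [ 0.5866 -0.2163  0.135 ]
blue side sr [ 0.4731 -0.2314  0.135 ]
blue side bl [ 0.4833 -0.1059  0.135 ]
blue side br [ 0.386  -0.1163  0.135 ]
bluescene [ 0.5411 -0.258   0.155 ] [ 0.5803 -0.2551  0.155 ]
easel foot corners scene [array([ 0.4456, -0.3035,  0.012 ]), array([ 0.6326, -0.282 ,  0.012 ]), array([ 0.6238, -0.1666,  0.012 ])]
easel foot side [array([ 0.6129, -0.1659,  0.012 ]), array([ 0.4245, -0.1844,  0.012 ]), array([ 0.4395, -0.3028,  0.012 ])]
```

```bash
cat >> h.py <<'E'
def Rtool(xdir,ydir):
    x=np.array(xdir,float);x/=np.linalg.norm(x);y=np.array(ydir,float);y-=x*(x@y);y/=np.linalg.norm(y)
    return np.column_stack([x,y,np.cross(x,y)])
def delta(s,p,R):
    R0=Ro.from_quat(s["orientation"]).as_matrix()
    d=R0.T@(np.array(p)-s["position"])*100; rv=Ro.from_matrix(R0.T@R).as_rotvec()
    return np.round(d,2),np.round(rv,3)
def rack(th=-12*np.pi/180,c=(.5245,.2505)):
    X=np.array([np.cos(th),np.sin(th),0]);Y=np.array([-np.sin(th),np.cos(th),0]);return np.array([*c,0.]),X,Y
E
python3 - <<'E'
from plant import robot
from h import *
np.set_printoptions(precision=4,suppress=True)
s=robot.sense();print(Ro.from_quat(s["orientation"]).as_matrix())
c,X,Y=rack()
for sg in (1,-1):
    print(delta(s,[.50,.25,.33],Rtool([0,0,-1],sg*Y)))
E
```

```text
[[-0.0003  0.2972  0.9548]
 [-0.001   0.9548 -0.2972]
 [-1.     -0.0011  0.    ]]
(array([ -9.9 , -23.75,  40.31]), array([-0.092, -0.   ,  0.001]))
(array([ -9.9 , -23.75,  40.31]), array([3.049, 0.002, 0.   ]))
```

Candidates for the blue stencil: the sheet on the easel at side (325,155) / scene (165,205), the tape roll at scene (292,250), and the blue bin at the back at scene (318,62). The description picks the sheet with cut-outs and a grip on the easel, and crop c3 confirms it. For red: the sheet at scene (340,145) / side (122,225); the other red items are only tags and background jars. It stands in the white spare slot, per crops c1 and c2. The small yellow look-alike at scene (303,128) stands outside the rack. From the blue tag, the slots run blue, white, yellow, red.

I'll move above the rack and look with the wrist camera.

>>> {"method": "drive_tool", "body": {
  "moves": [
    [[-9.9,-23.75,40.3],[-0.092,0,0],8.5],
    [[-9.9,-23.75,40.3],[-0.092,0,0],8.5],
    [[-9.9,-23.75,40.3],[-0.092,0,0],8.5],
    [[-9.9,-23.75,40.3],[-0.092,0,0],8.5],
    [[-9.9,-23.75,40.3],[-0.092,0,0],8.5],
    [[-9.9,-23.75,40.3],[-0.092,0,0],8.5],
    [[-9.9,-23.75,40.3],[-0.092,0,0],8.5],
    [[-9.9,-23.75,40.3],[-0.092,0,0],8.5],
    [[-9.9,-23.75,40.3],[-0.092,0,0],8.5],
    [[-9.9,-23.75,40.3],[-0.092,0,0],8.5],
    [[-9.9,-23.75,40.3],[-0.092,0,0],8.5],
    [[-9.9,-23.75,40.3],[-0.092,0,0],8.5]
  ]
}}

```text
t: 1.15
position: [0.5032, 0.2448, 0.3311]
orientation: [0.075, 0.702, -0.077, 0.704]
ft_force: [0.3, -0.5, -1.1]
grip_width: 0.0848
```

Run:
```python
from plant import robot
import cv2,pickle
s=robot.sense();m=robot.camera_model('wrist');im=robot.snapshot('wrist');pickle.dump(m,open('m1.pkl','wb'))
cv2.imwrite('pics/w1.png',im[:,:,::-1]);cv2.imwrite('pics/w1b.png',cv2.resize(im[:,:,::-1],None,fx=1.5,fy=1.5,interpolation=cv2.INTER_CUBIC))
print(s['t'],s['position'],s['dq'])
```

```text
1.15 [0.5031813  0.24484914 0.33108434] [ 0.23915079  0.12995182  0.14248544 -0.2163096  -0.06972643  0.10560284
  0.39086317]
```

View pics/w1b.png

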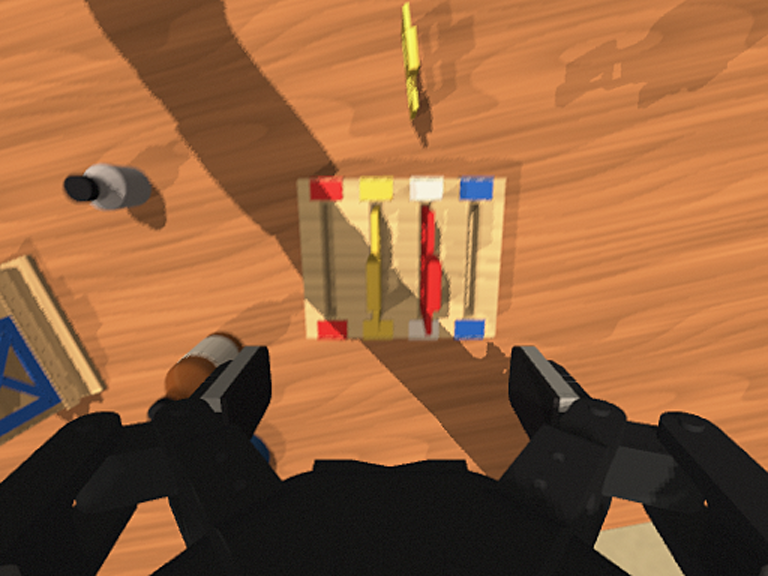

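Run:
```python
import pickle
from h import *
np.set_printoptions(precision=4,suppress=True)
m=pickle.load(open('m1.pkl','rb'))
im=cv2.imread('pics/w1.png')
cv2.imwrite('pics/w1c.png',cv2.resize(im[112:232,192:345],None,fx=5,fy=5,interpolation=cv2.INTER_CUBIC))
f=lambda x,y:((x+.5)/1.5-.5,(y+.5)/1.5-.5)
for n,p in dict(rA=(298,178),rB=(506,178),rC=(495,339),rD=(306,339),red1=(325,203),red2=(333,318),bl1=(474,203),bl2=(471,318)).items(): print(n,onz(m,*f(*p),.045))
```

```text
rA [0.4186 0.1652 0.045 ]
rB [0.4649 0.3757 0.045 ]
rC [0.64   0.3379 0.045 ]
rD [0.5933 0.1253 0.045 ]
red1 [0.4493 0.1861 0.045 ]
red2 [0.5752 0.1622 0.045 ]
bl1 [0.483  0.3391 0.045 ]
bl2 [0.6087 0.315  0.045 ]
```

View pics/w1c.png

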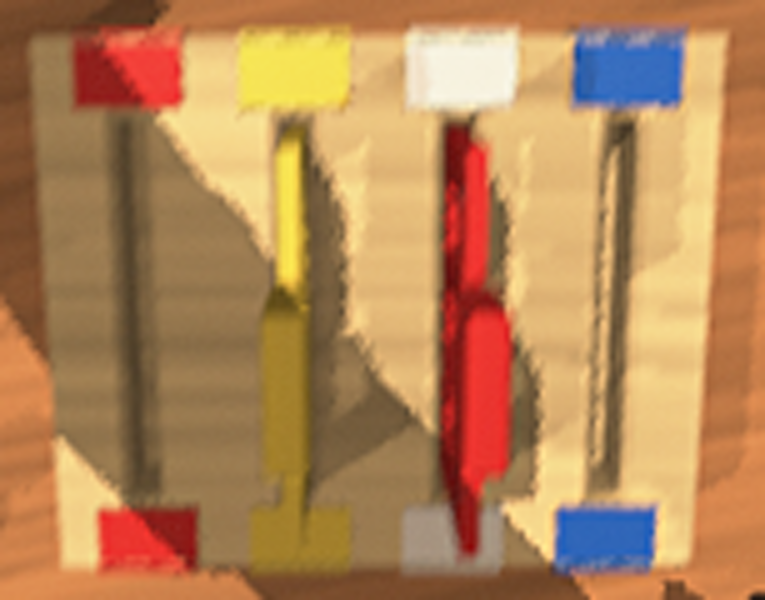

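```bash
cat >> h.py <<'E'
def easel(th,tilt=.4):
    X=np.array([np.cos(th),np.sin(th),0]);L=np.array([np.sin(th),-np.cos(th),0]);z=np.array([0,0,1.])
    sz=np.cos(tilt)*z+np.sin(tilt)*L; n=-np.cos(tilt)*L+np.sin(tilt)*z
    return X,sz,n
E
python3 - <<'E'
from plant import robot
from h import *
np.set_printoptions(precision=4,suppress=True)
s=robot.sense();print(s['position'])
X,sz,n=easel(.108)
top=np.array([.5605,-.2565,.155])
p=top+.09*sz;print(p)
print(delta(s,p,Rtool(-sz,n)))
E
```

```text
[0.5047 0.243  0.3314]
[ 0.5643 -0.2913  0.2379]
(array([  9.49, -50.85,  17.39]), array([-0.322,  0.068,  0.399]))
```

>>> {"method": "drive_tool", "body": {
  "moves": [
    [[0,-20,6.8],[-0.1,0,0.1],8.5],
    [[0,-20,6.8],[-0.1,0,0.1],8.5],
    [[0,-20,6.8],[-0.1,0,0.1],8.5],
    [[0,-20,6.8],[-0.1,0,0.1],8.5],
    [[4,-50.8,17.4],[-0.322,0.068,0.4],8.5],
    [[4,-50.8,17.4],[-0.322,0.068,0.4],8.5],
    [[4,-50.8,17.4],[-0.322,0.068,0.4],8.5],
    [[4,-50.8,17.4],[-0.322,0.068,0.4],8.5],
    [[4,-50.8,17.4],[-0.322,0.068,0.4],8.5],
    [[4,-50.8,17.4],[-0.322,0.068,0.4],8.5],
    [[4,-50.8,17.4],[-0.322,0.068,0.4],8.5],
    [[4,-50.8,17.4],[-0.322,0.068,0.4],8.5]
  ]
}}

```text
t: 2.2
position: [0.5547, -0.2098, 0.3004]
orientation: [0.103, 0.7, 0.179, 0.684]
ft_force: [0.6, 1.2, 1.1]
grip_width: 0.0847
```

Run:
```python
from plant import robot
from h import *
np.set_printoptions(precision=4,suppress=True)
s=robot.sense();print(s['position'])
X,sz,n=easel(.108)
p=np.array([.5643,-.2913,.2379])
print(delta(s,p,Rtool(-sz,n)))
```

```text
[ 0.5547 -0.2098  0.3004]
(array([  2.54, -10.  ,   0.07]), array([ 0.001, -0.   , -0.002]))
```

>>> {"method": "drive_tool", "body": {
  "moves": [
    [[2.5,-10,0],[0,0,0],8.5],
    [[2.5,-10,0],[0,0,0],8.5],
    [[2.5,-10,0],[0,0,0],8.5],
    [[2.5,-10,0],[0,0,0],8.5],
    [[2.5,-10,0],[0,0,0],8.5],
    [[2.5,-10,0],[0,0,0],8.5],
    [[2.5,-10,0],[0,0,0],8.5],
    [[2.5,-10,0],[0,0,0],8.5]
  ]
}}

```text
t: 2.87
position: [0.5643, -0.2904, 0.2395]
orientation: [0.102, 0.699, 0.179, 0.685]
ft_force: [-0.3, -0.0, 0.1]
grip_width: 0.0853
```

Run:
```python
from plant import robot
import cv2,pickle
s=robot.sense();m=robot.camera_model('wrist');im=robot.snapshot('wrist');pickle.dump((m,s),open('m2.pkl','wb'))
cv2.imwrite('pics/w2.png',im[:,:,::-1]);cv2.imwrite('pics/w2b.png',cv2.resize(im[:,:,::-1],None,fx=1.5,fy=1.5,interpolation=cv2.INTER_CUBIC))
print(s['t'],s['position'],s['dq'])
```

```text
2.8667 [ 0.56430748 -0.2904157   0.23954534] [ 0.00123359  0.00133425  0.00235732  0.00323121 -0.00107537  0.00030933
  0.0025735 ]
```

View pics/w2b.png

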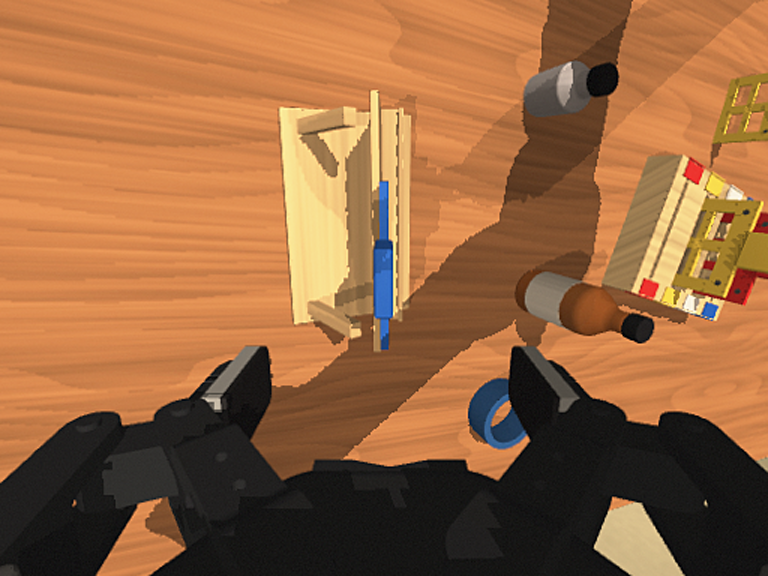

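Run:
```python
import pickle
from h import *
np.set_printoptions(precision=4,suppress=True)
m,s=pickle.load(open('m2.pkl','rb'))
im=cv2.imread('pics/w2.png')
cv2.imwrite('pics/w2c.png',cv2.resize(im[110:245,220:300],None,fx=5,fy=5,interpolation=cv2.INTER_CUBIC))
X,sz,n=easel(.108)
f=lambda x,y:((x+.5)/1.5-.5,(y+.5)/1.5-.5)
for n_,p in dict(t1=(384,247),t2=(383,318),tl=(375,283),tr=(392,283)).items():
    print(n_,onplane(m,*f(*p),np.array([.5605,-.2565,.1543]),sz))
for n_,p in dict(s1=(384,181),s2=(385,349)).items():
    print(n_,onplane(m,*f(*p),np.array([.5605,-.2565,.1543])-.04*sz,sz))
```

```text
t1 [ 0.5349 -0.2611  0.1535]
t2 [ 0.5792 -0.257   0.1533]
tl [ 0.5574 -0.2638  0.1514]
tr [ 0.5563 -0.2544  0.1554]
s1 [ 0.4959 -0.2501  0.1165]
s2 [ 0.6158 -0.2366  0.1167]
```

View pics/w2c.png

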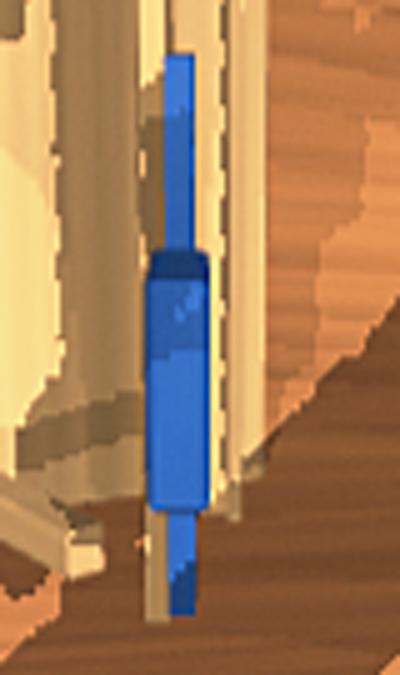

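Run:
```python
from plant import robot
from h import *
s=robot.sense()
X,sz,n=easel(.111)
top=np.array([.5572,-.2589,.1535])
print(delta(s,top-.037*sz,Rtool(-sz,n)))
```

```text
(array([12.87, -0.39, -0.37]), array([ 0.   ,  0.002, -0.001]))
```

>>> {"method": "drive_tool", "body": {
  "moves": [
    [[3.5,-0.4,-0.4],[0,0,0],6],
    [[7,-0.4,-0.4],[0,0,0],4],
    [[9,-0.4,-0.4],[0,0,0],4],
    [[11,-0.4,-0.4],[0,0,0],4],
    [[12.9,-0.4,-0.4],[0,0,0],4],
    [[12.9,-0.4,-0.4],[0,0,0],4],
    [[12.9,-0.4,-0.4],[0,0,0],4]
  ],
  "force": 40
}}

```text
t: 3.5
position: [0.5554, -0.2436, 0.1195]
orientation: [0.102, 0.699, 0.18, 0.684]
ft_force: [0.7, -0.3, 0.4]
grip_width: 0.0401
```

Run:
```python
from plant import robot
import cv2
a=robot.snapshot('side')[:,:,::-1];b=robot.snapshot('scene')[:,:,::-1];w=robot.snapshot('wrist')[:,:,::-1]
r=lambda x:cv2.resize(x,(380,290),interpolation=cv2.INTER_CUBIC)
cv2.imwrite('pics/g1.png',cv2.vconcat([cv2.hconcat([r(a[90:230,230:400]),r(b[130:270,90:260])]),cv2.hconcat([r(w),r(w[100:250,180:350])])]))
print(robot.sense()['position'],robot.sense()['ft_force'])
```

```text
[ 0.55591212 -0.24549696  0.12075666] [-0.51873542 -0.44315586  0.2653434 ]
```

View pics/g1.png

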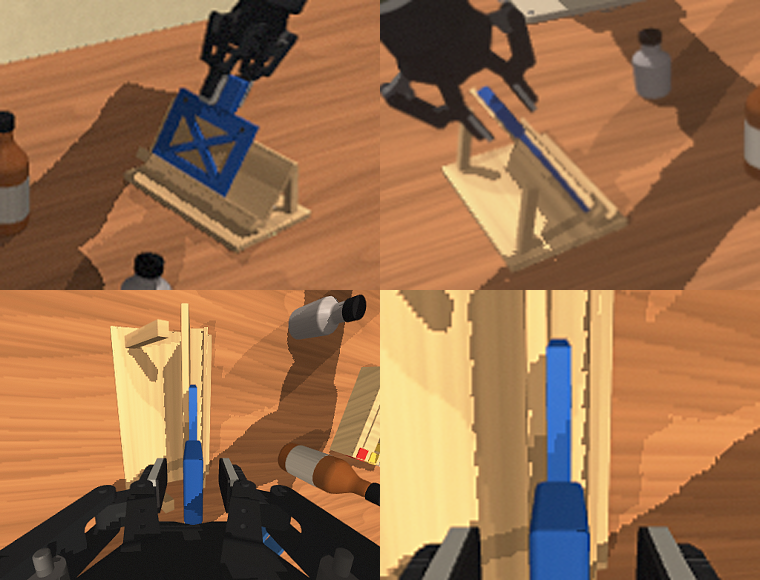

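The wrist view shows the blue grip centred between the pads, so I'll close on it.

>>> {"method": "drive_tool", "body": {
  "moves": [
    [[0,0,0],[0,0,0],0.8],
    [[0,0,0],[0,0,0],0.8],
    [[0,0,0],[0,0,0],0.8],
    [[0,0,0],[0,0,0],0.8],
    [[0,0,0],[0,0,0],0.8]
  ],
  "force": 50
}}

```text
t: 4.07
position: [0.5563, -0.2459, 0.122]
orientation: [0.102, 0.698, 0.179, 0.686]
ft_force: [-1.1, -0.1, 7.1]
grip_width: 0.0114
```

>>> {"method": "drive_tool", "body": {
  "moves": [
    [[-1,0.1,0],[0,0,0],0.8],
    [[-3,0.3,0],[0,0,0],0.8],
    [[-6,0.6,0],[0,0,0],0.8],
    [[-10,0.8,0],[0,0,0],0.8],
    [[-14,1,0],[0,0,0],0.8],
    [[-18,1,0],[0,0,0],0.8],
    [[-18,1,0],[0,0,0],0.8],
    [[-18,1,0],[0,0,0],0.8]
  ]
}}

```text
t: 4.73
position: [0.5619, -0.3086, 0.2942]
orientation: [0.101, 0.697, 0.177, 0.687]
ft_force: [0.6, 0.2, -3.1]
grip_width: 0.0116
```

Run:
```python
from plant import robot
from h import *
s=robot.sense()
c,X,Y=rack()
c[:2]=[.525,.2505]
p=c+.078*Y+[0,0,.30]
print(p,delta(s,p,Rtool([0,0,-1],Y)),s['ft_force'],s['grip_width'])
```

```text
[0.54121711 0.32679551 0.3       ] (array([23.94, 58.7 ,  4.79]), array([ 0.315, -0.055, -0.394])) [ 0.56292392  0.18338061 -3.1448889 ] 0.011586487383852826
```

>>> {"method": "drive_tool", "body": {
  "moves": [
    [[11,29,2.4],[0.157,-0.03,-0.2],0.8],
    [[11,29,2.4],[0.157,-0.03,-0.2],0.8],
    [[11,29,2.4],[0.157,-0.03,-0.2],0.8],
    [[11,29,2.4],[0.157,-0.03,-0.2],0.8],
    [[23.9,58.7,4.8],[0.315,-0.055,-0.394],0.8],
    [[23.9,58.7,4.8],[0.315,-0.055,-0.394],0.8],
    [[23.9,58.7,4.8],[0.315,-0.055,-0.394],0.8],
    [[23.9,58.7,4.8],[0.315,-0.055,-0.394],0.8],
    [[23.9,58.7,4.8],[0.315,-0.055,-0.394],0.8],
    [[23.9,58.7,4.8],[0.315,-0.055,-0.394],0.8],
    [[23.9,58.7,4.8],[0.315,-0.055,-0.394],0.8],
    [[23.9,58.7,4.8],[0.315,-0.055,-0.394],0.8]
  ]
}}

```text
t: 5.73
position: [0.5457, 0.1576, 0.2986]
orientation: [0.073, 0.704, -0.074, 0.703]
ft_force: [1.6, 0.2, -1.8]
grip_width: 0.0116
```

```bash
cat > go.py <<'E'
import sys
from plant import robot
from h import *
# usage: go.py slotoffset z cx cy thdeg
o,z,cx,cy,th=map(float,sys.argv[1:6])
s=robot.sense(); c,X,Y=rack(th*np.pi/180,(cx,cy)); p=c+o*Y+[0,0,z]
print(p,s['position'],delta(s,p,Rtool([0,0,-1],Y)),s['ft_force'].round(1),s['moment'].round(2),s['grip_width'])
E
python3 go.py .078 .30 .525 .2505 -12
```

```text
[0.54121711 0.32679551 0.3       ] [0.54574809 0.15758067 0.29858147] (array([-0.15, 16.46, -3.95]), array([ 0.001, -0.002,  0.001])) [ 1.6  0.2 -1.8] [-0.   -0.07  0.03] 0.011629558042756031
```

>>> {"method": "drive_tool", "body": {
  "moves": [
    [[-0.1,16.5,-3.9],[0,0,0],0.8],
    [[-0.1,16.5,-3.9],[0,0,0],0.8],
    [[-0.1,16.5,-3.9],[0,0,0],0.8],
    [[-0.1,16.5,-3.9],[0,0,0],0.8],
    [[-0.1,16.5,-3.9],[0,0,0],0.8],
    [[-0.1,16.5,-3.9],[0,0,0],0.8],
    [[-0.1,16.5,-3.9],[0,0,0],0.8],
    [[-0.1,16.5,-3.9],[0,0,0],0.8],
    [[-0.1,16.5,-3.9],[0,0,0],0.8]
  ]
}}

```text
t: 6.48
position: [0.5421, 0.3255, 0.2994]
orientation: [0.074, 0.704, -0.075, 0.702]
ft_force: [0.5, -0.2, -0.6]
grip_width: 0.0117
```

```bash
cat > snap.py <<'E'
import sys,pickle,cv2
from plant import robot
n=sys.argv[1]; out={}
for k in ('wrist','scene','side'):
    s=robot.sense();m=robot.camera_model(k);im=robot.snapshot(k)[:,:,::-1]
    cv2.imwrite(f'pics/{n}_{k}.png',im);out[k]=m
out['s']=s
pickle.dump(out,open(f'{n}.pkl','wb'))
a=cv2.imread(f'pics/{n}_scene.png')[50:220,250:420];b=cv2.imread(f'pics/{n}_side.png')[120:300,60:240]
w=cv2.imread(f'pics/{n}_wrist.png')
r=lambda x,w,h:cv2.resize(x,(w,h),interpolation=cv2.INTER_CUBIC)
cv2.imwrite(f'pics/{n}_ab.png',cv2.hconcat([r(a,395,395),r(b,395,395)]))
cv2.imwrite(f'pics/{n}_w.png',r(w,768,576))
print(s['t'],s['position'],s['dq'].round(3))
E
python3 snap.py b1; python3 go.py .078 .30 .525 .2505 -12
```

```text
6.5833 [0.54208787 0.32587853 0.29969311] [ 0.     0.    -0.004 -0.004 -0.002  0.    -0.   ]
[0.54121711 0.32679551 0.3       ] [0.54203137 0.32608636 0.29971261] (array([-0.03,  0.05, -0.09]), array([-0.001, -0.002,  0.001])) [-0.1  0.1 -2. ] [-0.03 -0.03  0.  ] 0.011336530882456385
```

View pics/b1_ab.png

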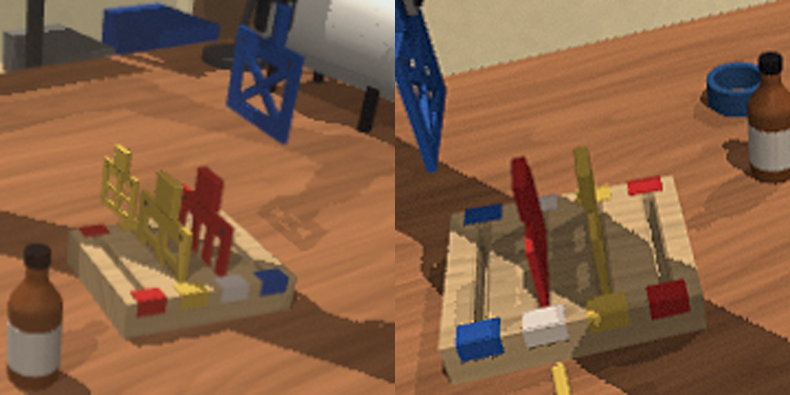

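View pics/b1_w.png

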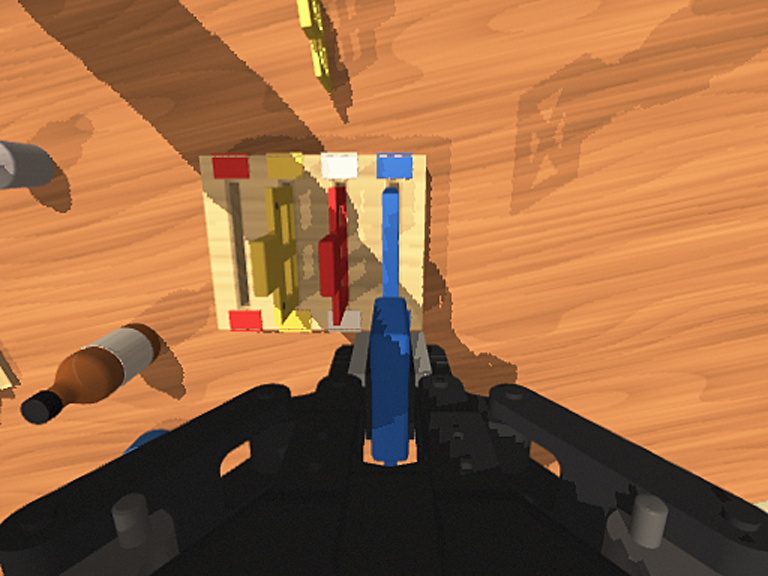

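Run:
```python
import cv2
a=cv2.imread('pics/b1_scene.png')[50:120,335:395];b=cv2.imread('pics/b1_side.png')[100:205,50:100]
w=cv2.imread('pics/b1_wrist.png')[95:225,125:290]
cv2.imwrite('pics/d1.png',cv2.hconcat([cv2.resize(a,(480,560),interpolation=cv2.INTER_CUBIC),cv2.resize(b,(267,560),interpolation=cv2.INTER_CUBIC)]))
cv2.imwrite('pics/d2.png',cv2.resize(w,None,fx=4.6,fy=4.6,interpolation=cv2.INTER_CUBIC))
```

```text
(no output)
```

View pics/d1.png

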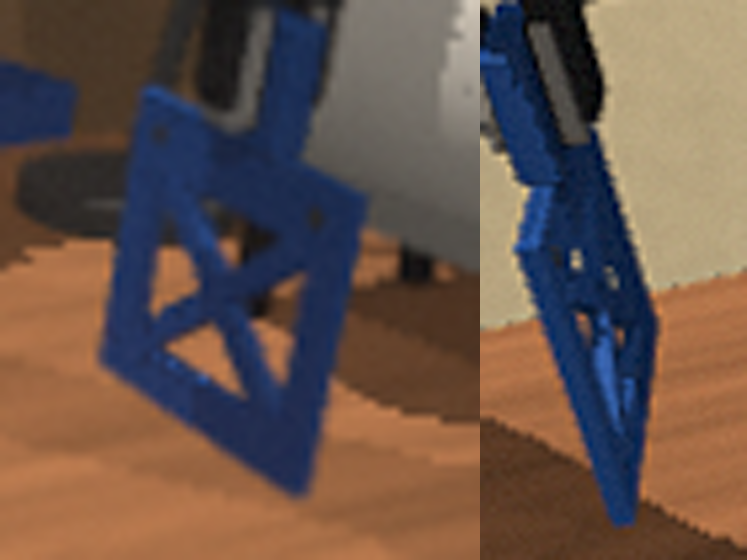

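View pics/d2.png

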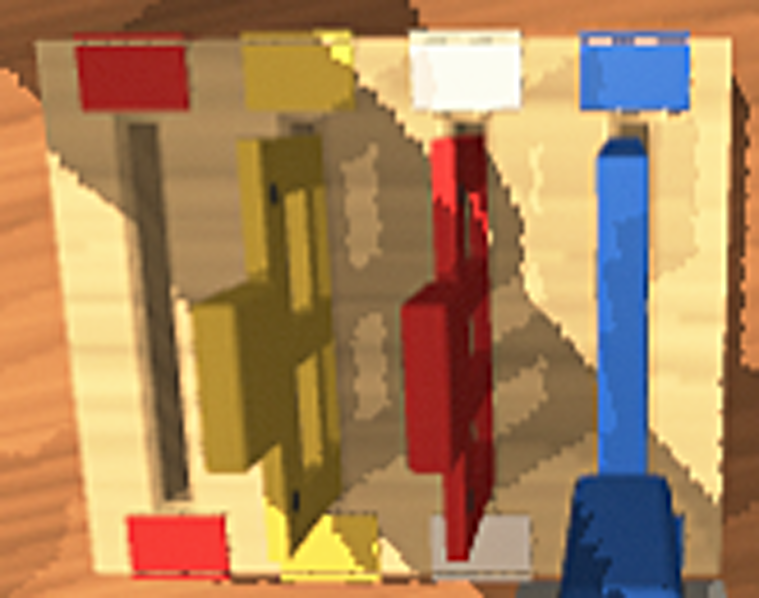

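```bash
cat > m3.py <<'E'
import pickle
from h import *
np.set_printoptions(precision=4,suppress=True)
o=pickle.load(open('b1.pkl','rb'));W,S,D,s=o['wrist'],o['scene'],o['side'],o['s']
f=lambda x,y:(125+(x+.5)/4.6-.5,95+(y+.5)/4.6-.5)
P={n:onz(W,*f(*p),.045)[:2] for n,p in dict(A=(37,38),B=(730,38),C=(717,578),D=(93,574),red1=(143,118),red2=(177,500),bl1=(628,118)).items()}
for k in P: print(k,P[k])
c=(P['A']+P['B']+P['C']+P['D'])/4;print('c',c)
for a,b in (('A','D'),('B','C'),('red1','red2')): d=P[b]-P[a];print(np.degrees(np.arctan2(d[1],d[0])),np.linalg.norm(d))
for a,b in (('A','B'),('D','C')): d=P[b]-P[a];print(np.degrees(np.arctan2(-d[0],d[1])),np.linalg.norm(d))
Rt=Ro.from_quat(s['orientation']).as_matrix();t=np.array(s['position'])
g=lambda x,y:(335+(x+.5)/8-.5,50+(y+.5)/8-.5)
h=lambda x,y:(50+(x+.5)/5.34-.5,100+(y+.5)/5.333-.5)
print('tool frame coords mm')
for n,p in dict(bl=(103,360),br=(303,495),tl=(142,92),tr=(367,197)).items():
    q=onplane(S,*g(*p),t-.003*Rt[:,1],Rt[:,1]); print('scene',n,(Rt.T@(q-t))*1000)
for n,p in dict(bot=(627-480,525),right=(657-480,320),left=(518-480,250)).items():
    q=onplane(D,*h(*p),t+.003*Rt[:,1],Rt[:,1]); print('side',n,(Rt.T@(q-t))*1000)
for n,p in dict(e1=(600,156),e2=(646,156)).items():
    q=onplane(W,*f(*p),t+.006*Rt[:,0],Rt[:,0]); print('wrist top',n,(Rt.T@(q-t))*1000)
E
python3 m3.py
```

```text
A [0.4174 0.1661]
B [0.463  0.3759]
C [0.6365 0.3381]
D [0.59   0.1271]
red1 [0.4475 0.1911]
red2 [0.5704 0.1639]
bl1 [0.4799 0.3401]
c [0.5267 0.2518]
-12.724577500620319 0.17696434208065195
-12.287786589171718 0.1775198193098684
-12.495839959428176 0.12583187057359743
-12.283240024812946 0.21469336880074696
-12.431947847072813 0.21604311587333966
tool frame coords mm
scene bl [ 96.4563  -3.     -59.1788]
scene br [96.7243 -3.     63.2647]
scene tl [  5.626   -3.     -60.9993]
scene tr [ 2.8963 -3.     65.2854]
side bot [117.0376   3.     -35.6679]
side right [121.5487   3.     100.2584]
side left [ 11.6385   3.     -46.7911]
wrist top e1 [  6.      -3.2901 -60.0158]
wrist top e2 [  6.       2.1384 -60.0083]
```

```bash
python3 go.py .078 .160 .526 .2515 -12.4
```

```text
[0.54274936 0.32768044 0.16      ] [0.54203137 0.32608636 0.29971261] (array([13.97,  0.18,  0.06]), array([ 0.006, -0.002,  0.001])) [-0.1  0.1 -2. ] [-0.03 -0.03  0.  ] 0.011336530882456385
```

>>> {"method": "drive_tool", "body": {
  "moves": [
    [[4,0.2,0.05],[0.006,0,0],0.8],
    [[8,0.2,0.05],[0.006,0,0],0.8],
    [[11,0.2,0.05],[0.006,0,0],0.8],
    [[13,0.2,0.05],[0.006,0,0],0.8],
    [[13.9,0.2,0.05],[0.006,0,0],0.8],
    [[13.9,0.2,0.05],[0.006,0,0],0.8],
    [[13.9,0.2,0.05],[0.006,0,0],0.8]
  ]
}}

```text
t: 7.22
position: [0.5432, 0.3279, 0.1618]
orientation: [0.076, 0.703, -0.076, 0.703]
ft_force: [0.1, 1.0, -0.8]
grip_width: 0.0116
```

```bash
python3 snap.py b2; python3 go.py .078 .160 .526 .2515 -12.4
python3 - <<'E'
import cv2
a=cv2.imread('pics/b2_scene.png')[90:200,310:390];b=cv2.imread('pics/b2_side.png')[170:290,70:140]
w=cv2.imread('pics/b2_wrist.png')[0:200,150:330]
r=lambda x,k:cv2.resize(x,None,fx=k,fy=k,interpolation=cv2.INTER_CUBIC)
cv2.imwrite('pics/e1.png',cv2.hconcat([r(a,5),cv2.resize(b,(321,550),interpolation=cv2.INTER_CUBIC)]))
cv2.imwrite('pics/e2.png',r(w,3))
E
```

```text
7.3167 [0.54369487 0.32829846 0.16279963] [-0.003 -0.003 -0.002  0.002  0.    -0.005  0.002]
[0.54274936 0.32768044 0.16      ] [0.54361064 0.32833846 0.16269626] (array([ 0.27, -0.08, -0.07]), array([ 0.   ,  0.   , -0.001])) [ 0.5  0.1 -1.3] [-0.03 -0.    0.01] 0.011384324810609896
```

View pics/e1.png

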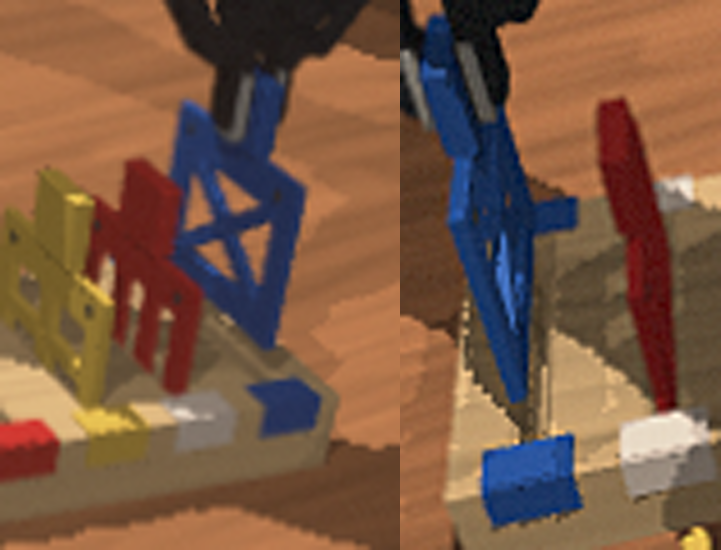

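View pics/e2.png

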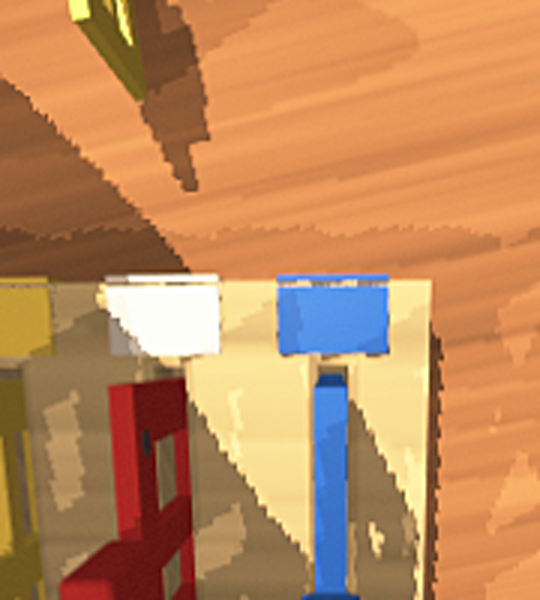

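```bash
cat > m4.py <<'E'
import pickle
from h import *
np.set_printoptions(precision=4,suppress=True)
o=pickle.load(open('b2.pkl','rb'));W,S,D,s=o['wrist'],o['scene'],o['side'],o['s']
f=lambda x,y:(150+(x+.5)/3-.5,0+(y+.5)/3-.5)
Rt=Ro.from_quat(s['orientation']).as_matrix();t=np.array(s['position'])
tf=lambda q:(Rt.T@(q-t))*1000
for n,p in dict(tagL=(278,354),tagR=(389,354),corner=(432,280),bevL=(310,354),bevR=(355,354),bluefarL=(278,285),whiteL=(108,285),whiteR=(219,285)).items(): print('z45',n,tf(onz(W,*f(*p),.045)))
for n,p in dict(L=(315,388),R=(348,388)).items(): print('sheet top',n,tf(onplane(W,*f(*p),t+.006*Rt[:,0],Rt[:,0])))
for n,p in dict(L=(318,373),R=(346,373)).items(): print('sheet bot',n,tf(onplane(W,*f(*p),t+.100*Rt[:,0],Rt[:,0])))
g=lambda x,y:(310+(x+.5)/5-.5,90+(y+.5)/5-.5)
for n,p in dict(br=(265,345),tr=(305,188),tl=(180,102)).items(): print('scene',n,tf(onplane(S,*g(*p),t-.003*Rt[:,1],Rt[:,1])))
for n,p in dict(tag1=(248,383),tag2=(305,372)).items(): print('scene tag inner',n,tf(onz(S,*g(*p),.045)))
for n,p in dict(corner=(336,385)).items(): print('scene corner',n,tf(onz(S,*g(*p),.045)))
h=lambda x,y:(70+(x-400+.5)/(321/70)-.5,170+(y+.5)/(550/120)-.5)
for n,p in dict(tag1=(484,452),tag2=(572,436)).items(): print('side tag inner',n,tf(onz(D,*h(*p),.045)))
for n,p in dict(bot=(518,402)).items(): print('side bottom near corner',tf(onplane(D,*h(*p),t-.06*Rt[:,2],Rt[:,2])))
E
python3 m4.py
```

```text
z45 tagL [117.7644 -17.3628 -66.9453]
z45 tagR [117.8143  17.3961 -66.9081]
z45 corner [117.8292  30.2051 -88.8613]
z45 bevL [117.7788  -7.3415 -66.9291]
z45 bevR [117.799    6.7488 -66.9138]
z45 bluefarL [117.7617 -17.0149 -87.44  ]
z45 whiteL [117.6866 -69.2843 -87.6289]
z45 whiteR [117.7356 -35.1312 -87.4874]
sheet top L [  6.      -3.613  -60.2991]
sheet top R [  6.       2.3328 -60.2929]
sheet bot L [100.      -4.577  -61.4228]
sheet bot R [100.       3.6363 -61.414 ]
scene br [96.5706 -3.     57.795 ]
scene tr [ 1.7861 -3.     64.2584]
scene tl [  5.4813  -3.     -62.2638]
scene tag inner tag1 [117.7939 -10.6198  60.0605]
scene tag inner tag2 [117.8472  26.7494  57.9861]
scene corner corner [117.8627  35.7126  74.7874]
side tag inner tag1 [117.8097  14.2379 -66.8963]
side tag inner tag2 [117.762  -18.9001 -68.0837]
side bottom near corner [101.036   -1.9553 -60.    ]
```

>>> {"method": "drive_tool", "body": {
  "moves": [
    [[0.8,0.03,0.02],[0,0,0],0.8],
    [[1.4,0.03,0.02],[0,0,0],0.8],
    [[2,0.03,0.02],[0,0,0],0.8],
    [[2.5,0.03,0.02],[0,0,0],0.8],
    [[2.8,0.03,0.02],[0,0,0],0.8],
    [[2.8,0.03,0.02],[0,0,0],0.8],
    [[2.8,0.03,0.02],[0,0,0],0.8]
  ]
}}

```text
t: 7.95
position: [0.5438, 0.3286, 0.1345]
orientation: [0.077, 0.703, -0.076, 0.703]
ft_force: [0.2, 0.5, -1.9]
grip_width: 0.0111
```

```bash
python3 go.py .078 .111 .526 .2515 -12.4
```

```text
[0.54274936 0.32768044 0.111     ] [0.54380892 0.32855493 0.13446392] (array([ 2.35, -0.11, -0.08]), array([ 0.   , -0.   , -0.001])) [ 0.2  0.5 -1.9] [-0.02 -0.02 -0.01] 0.011109473375371328
```

No contact force, and the bottom is about 11 mm into the slot. Continuing down.

>>> {"method": "drive_tool", "body": {
  "moves": [
    [[0.6,0,0],[0,0,0],0.8],
    [[1.2,0,0],[0,0,0],0.8],
    [[1.7,0,0],[0,0,0],0.8],
    [[2.1,0,0],[0,0,0],0.8],
    [[2.3,0,0],[0,0,0],0.8],
    [[2.4,0,0],[0,0,0],0.8],
    [[2.4,0,0],[0,0,0],0.8],
    [[2.4,0,0],[0,0,0],0.8]
  ]
}}

```text
t: 8.62
position: [0.544, 0.3286, 0.1106]
orientation: [0.077, 0.703, -0.076, 0.703]
ft_force: [0.2, 0.1, -1.3]
grip_width: 0.0114
```

```bash
python3 snap.py b3; python3 go.py .078 .111 .526 .2515 -12.4
```

```text
8.7167 [0.54397169 0.32858949 0.11059377] [ 0.001  0.     0.001 -0.001  0.    -0.001  0.   ]
[0.54274936 0.32768044 0.111     ] [0.54393711 0.32856814 0.11055303] (array([-0.04, -0.11, -0.1 ]), array([ 0.   ,  0.   , -0.001])) [-0.3 -0.2 -2.1] [ 0.02 -0.03  0.01] 0.01167880724284453
```

View pics/b3_ab.png

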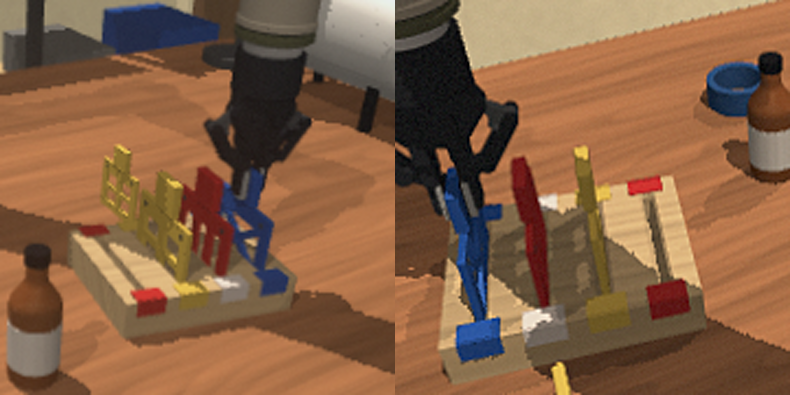

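View pics/b3_w.png

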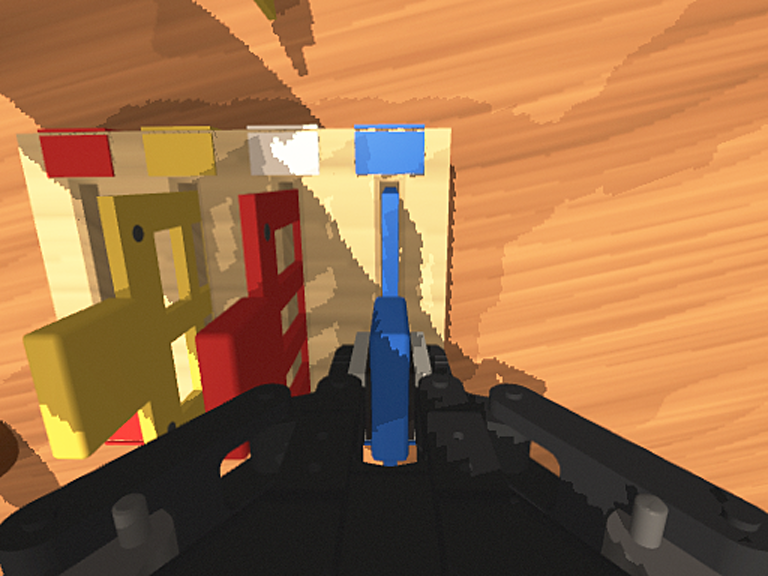

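>>> {"method": "drive_tool", "body": {
  "moves": [
    [[0.1,0,0],[0,0,0],0.8],
    [[0.15,0,0],[0,0,0],0.8],
    [[0.2,0,0],[0,0,0],0.8],
    [[0.2,0,0],[0,0,0],0.8]
  ]
}}

```text
t: 9.1
position: [0.5441, 0.3291, 0.1103]
orientation: [0.077, 0.703, -0.075, 0.703]
ft_force: [-5.2, -1.4, 12.1]
grip_width: 0.0115
```

>>> {"method": "drive_tool", "body": {
  "moves": [
    [[-0.05,0,0],[0,0,0],0.8],
    [[-0.05,0,0],[0,0,0],2],
    [[-0.05,0,0],[0,0,0],2],
    [[-0.05,0,0],[0,0,0],2],
    [[-0.05,0,0],[0,0,0],2]
  ]
}}

```text
t: 9.52
position: [0.5441, 0.329, 0.1106]
orientation: [0.077, 0.703, -0.075, 0.703]
ft_force: [0.1, 0.6, 0.6]
grip_width: 0.0201
```

```bash
python3 snap.py b4; python3 go.py .078 .111 .526 .2515 -12.4
```

```text
9.6167 [0.54405253 0.32895281 0.11056668] [-0.    -0.001 -0.001 -0.     0.     0.     0.   ]
[0.54274936 0.32768044 0.111     ] [0.54407193 0.32896075 0.11059818] (array([-0.04, -0.15, -0.1 ]), array([ 0.   ,  0.   , -0.002])) [-0.3  0.1 -0.2] [ 0.03 -0.01 -0.01] 0.020181374456823026
```

View pics/b4_ab.png

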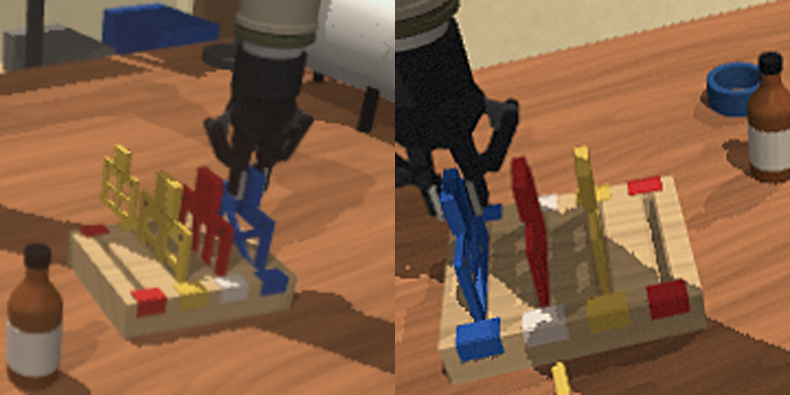

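View pics/b4_w.png

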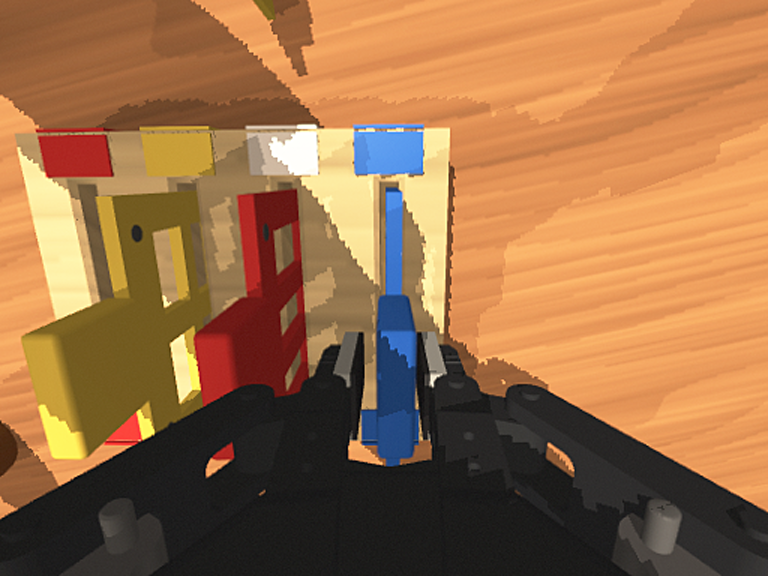

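>>> {"method": "drive_tool", "body": {
  "moves": [
    [[-1,0,0],[0,0,0],2],
    [[-3,0,0],[0,0,0],2],
    [[-6,0,0],[0,0,0],2.5],
    [[-10,-1,0],[0,0,0],3.5],
    [[-13,-5.3,0],[0,0,0],3.5],
    [[-13,-5.3,0],[0,0,0],3.5],
    [[-13,-5.3,0],[0,0,0],3.5],
    [[-13,-5.3,0],[0,0,0],3.5],
    [[-13,-5.3,0],[0,0,0],3.5]
  ]
}}

```text
t: 10.42
position: [0.532, 0.2777, 0.2398]
orientation: [0.077, 0.703, -0.075, 0.703]
ft_force: [-0.1, 1.1, -0.3]
grip_width: 0.0349
```

```bash
python3 snap.py r1; python3 go.py .026 .24 .5265 .2515 -12.4;python3 - <<'E'
import cv2
w=cv2.imread('pics/r1_wrist.png')[80:240,110:320]
cv2.imwrite('pics/r1c.png',cv2.resize(w,None,fx=3.7,fy=3.7,interpolation=cv2.INTER_CUBIC))
a=cv2.imread('pics/r1_scene.png')[105:200,290:385];b=cv2.imread('pics/r1_side.png')[180:300,70:190]
cv2.imwrite('pics/r1d.png',cv2.hconcat([cv2.resize(x,(395,395),interpolation=cv2.INTER_CUBIC) for x in (a,b)]))
E
```

```text
10.5167 [0.53195151 0.27784548 0.23929177] [-0.001  0.003  0.003  0.001  0.003  0.001  0.001]
[0.53208312 0.27689348 0.24      ] [0.53205784 0.27769258 0.23932746] (array([-0.07, -0.08,  0.02]), array([ 0.002, -0.001, -0.001])) [ 1.  -0.1  0.8] [-0.06 -0.02 -0.03] 0.035040859620664944
```

View pics/r1c.png

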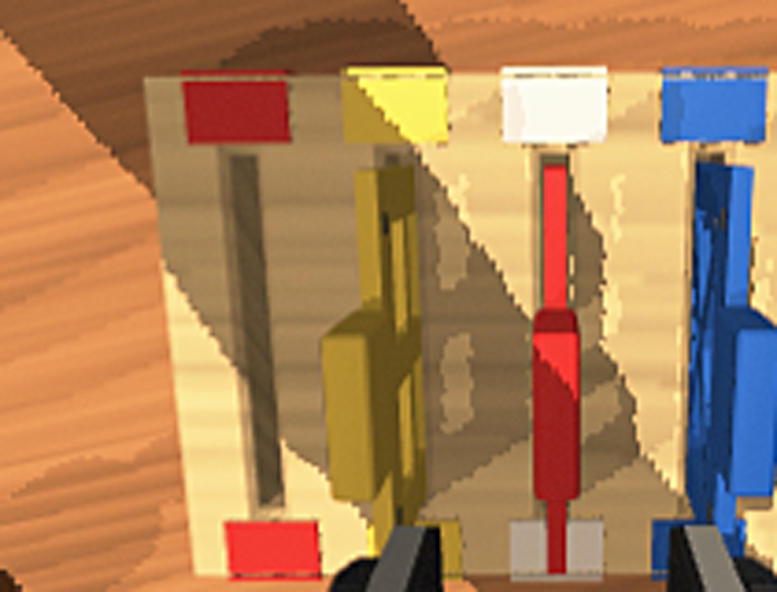

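View pics/r1d.png

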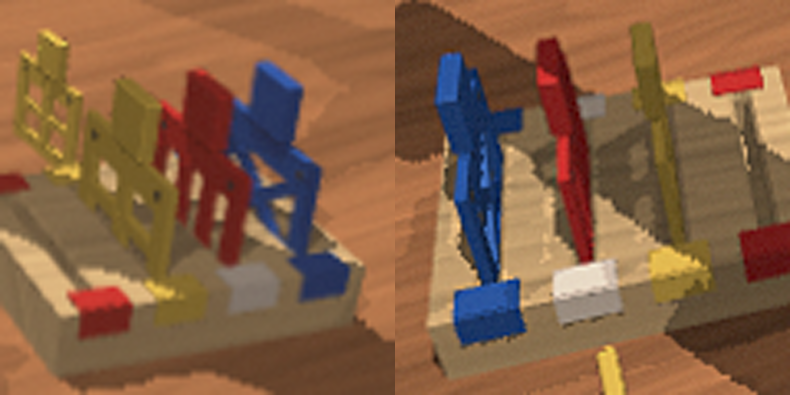

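```bash
python3 - <<'E'
import pickle
from h import *
np.set_printoptions(precision=4,suppress=True)
o=pickle.load(open('r1.pkl','rb'));W,S,D,s=o['wrist'],o['scene'],o['side'],o['s']
f=lambda x,y:(110+(x+.5)/3.7-.5,80+(y+.5)/3.7-.5)
for n,p in dict(near=(557,333),far=(557,497),L=(534,415),R=(580,415)).items(): print(n,onz(W,*f(*p),.145))
print('blue',onz(W,*f(738,330),.145),onz(W,*f(738,495),.145))
for n,p in dict(rs1=(240,150),rs2=(270,508)).items(): print(n,onz(W,*f(*p),.045))
E
python3 go.py .026 .107 .5265 .2515 -12.4
```

```text
near [0.5116 0.2824 0.145 ]
far [0.553  0.2734 0.145 ]
L [0.5306 0.2724 0.145 ]
R [0.5331 0.2836 0.145 ]
blue [0.5203 0.3257 0.145 ] [0.5624 0.3186 0.145 ]
rs1 [0.447  0.1894 0.045 ]
rs2 [0.5703 0.1631 0.045 ]
[0.53208312 0.27689348 0.107     ] [0.53205784 0.27769258 0.23932746] (array([13.23, -0.09,  0.03]), array([ 0.002, -0.001, -0.001])) [ 1.  -0.1  0.8] [-0.06 -0.02 -0.03] 0.035040859620664944
```

>>> {"method": "drive_tool", "body": {
  "moves": [
    [[3,0,0],[0,0,0],2.4],
    [[6,0,0],[0,0,0],2.4],
    [[8,0,0],[0,0,0],2.4],
    [[9,0,0],[0,0,0],2.4],
    [[10,0,0],[0,0,0],2.4],
    [[10,0,0],[0,0,0],2.4]
  ]
}}

```text
t: 11.07
position: [0.5314, 0.2777, 0.1377]
orientation: [0.075, 0.704, -0.076, 0.702]
ft_force: [-0.9, 0.2, -0.6]
grip_width: 0.024
```

```bash
python3 snap.py r2; python3 go.py .026 .109 .5265 .2515 -12.4
```

```text
11.1667 [0.53240336 0.27809494 0.14003655] [-0.    -0.016  0.004 -0.011  0.001  0.002  0.   ]
[0.53208312 0.27689348 0.109     ] [0.53268156 0.27817828 0.14055088] (array([ 3.15, -0.15, -0.03]), array([ 0.002,  0.   , -0.002])) [-0.4  0.3  0.2] [ 0.06  0.   -0.01] 0.02409585775873457
```

View pics/r2_w.png

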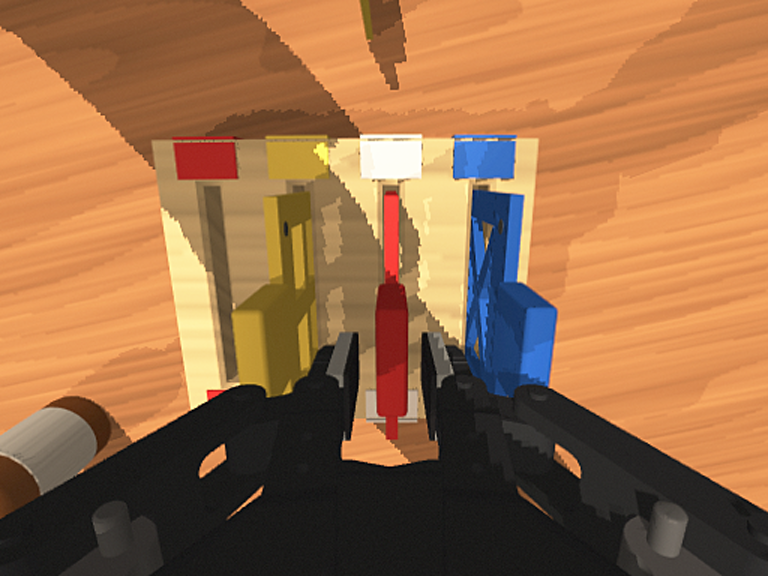

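View pics/r2_ab.png

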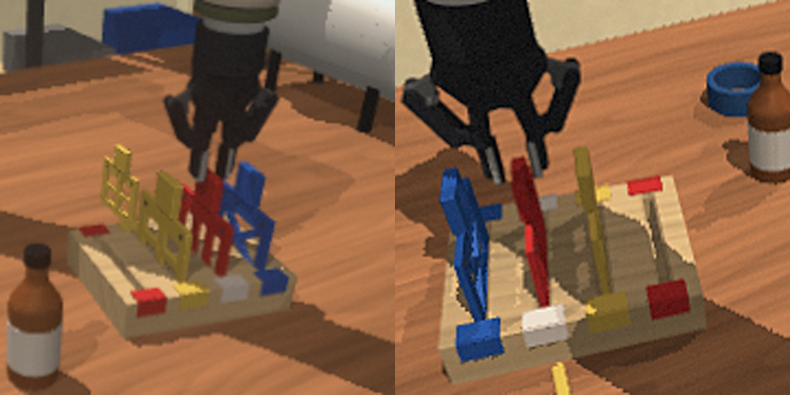

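>>> {"method": "drive_tool", "body": {
  "moves": [
    [[1,0,0],[0,0,0],2.1],
    [[2,0,0],[0,0,0],2.1],
    [[2.5,0,0],[0,0,0],2.1],
    [[2.8,0,0],[0,0,0],2.1],
    [[2.8,0,0],[0,0,0],2.1]
  ]
}}

```text
t: 11.63
position: [0.5322, 0.278, 0.1115]
orientation: [0.076, 0.703, -0.075, 0.703]
ft_force: [-0.4, -0.3, -0.0]
grip_width: 0.0209
```

>>> {"method": "drive_tool", "body": {
  "moves": [
    [[0,0,0],[0,0,0],0.8],
    [[0,0,0],[0,0,0],0.8],
    [[0,0,0],[0,0,0],0.8],
    [[0,0,0],[0,0,0],0.8]
  ],
  "force": 50
}}

```text
t: 11.97
position: [0.5324, 0.278, 0.1117]
orientation: [0.076, 0.703, -0.075, 0.703]
ft_force: [-0.2, -0.3, 0.6]
grip_width: 0.0112
```

>>> {"method": "drive_tool", "body": {
  "moves": [
    [[-0.7,0,0],[0,0,0],0.8],
    [[-2,0,0],[0,0,0],0.8],
    [[-4,0,0],[0,0,0],0.8],
    [[-7,0,0],[0,0,0],0.8],
    [[-11,0,0],[0,0,0],0.8],
    [[-15,0,0],[0,0,0],0.8],
    [[-18.5,-1,0],[0,0,0],0.8],
    [[-18.5,-4,0],[0,0,0],0.8],
    [[-18.5,-8,0],[0,0,0],0.8],
    [[-18.5,-10.4,0],[0,0,0],0.8],
    [[-18.5,-10.4,0],[0,0,0],0.8],
    [[-18.5,-10.4,0],[0,0,0],0.8]
  ]
}}

```text
t: 12.97
position: [0.5103, 0.1745, 0.2983]
orientation: [0.078, 0.703, -0.076, 0.703]
ft_force: [-0.0, 0.2, -2.8]
grip_width: 0.0111
```

```bash
python3 go.py -.078 .165 .5268 .252 -12.4
```

```text
[0.51005064 0.17581956 0.165     ] [0.51033947 0.17447153 0.29834889] (array([13.34,  0.08, -0.07]), array([-0.001,  0.001, -0.003])) [-0.   0.2 -2.8] [0.03 0.   0.  ] 0.0111207757604195
```

>>> {"method": "drive_tool", "body": {
  "moves": [
    [[4,0.12,-0.03],[0,0,0],0.8],
    [[8,0.12,-0.03],[0,0,0],0.8],
    [[11,0.12,-0.03],[0,0,0],0.8],
    [[12.8,0.12,-0.03],[0,0,0],0.8],
    [[13.3,0.12,-0.03],[0,0,0],0.8],
    [[13.3,0.12,-0.03],[0,0,0],0.8],
    [[13.3,0.12,-0.03],[0,0,0],0.8]
  ]
}}

```text
t: 13.55
position: [0.5111, 0.1769, 0.1667]
orientation: [0.078, 0.702, -0.075, 0.704]
ft_force: [0.2, 0.1, -1.2]
grip_width: 0.0117
```

```bash
python3 snap.py r3; python3 go.py -.078 .165 .5268 .252 -12.4
python3 - <<'E'
import cv2
w=cv2.imread('pics/r3_wrist.png')[60:210,170:350]
cv2.imwrite('pics/r3c.png',cv2.resize(w,None,fx=4,fy=4,interpolation=cv2.INTER_CUBIC))
E
```

```text
13.65 [0.51147547 0.17679214 0.16717544] [ 0.002 -0.003  0.001  0.006 -0.001 -0.007  0.002]
[0.51005064 0.17581956 0.165     ] [0.51137832 0.17666957 0.16702147] (array([ 0.2 , -0.11, -0.11]), array([-0.001,  0.002, -0.005])) [ 0.3  0.6 -1. ] [-0.02 -0.07 -0.01] 0.011515801640663048
```

View pics/r3c.png

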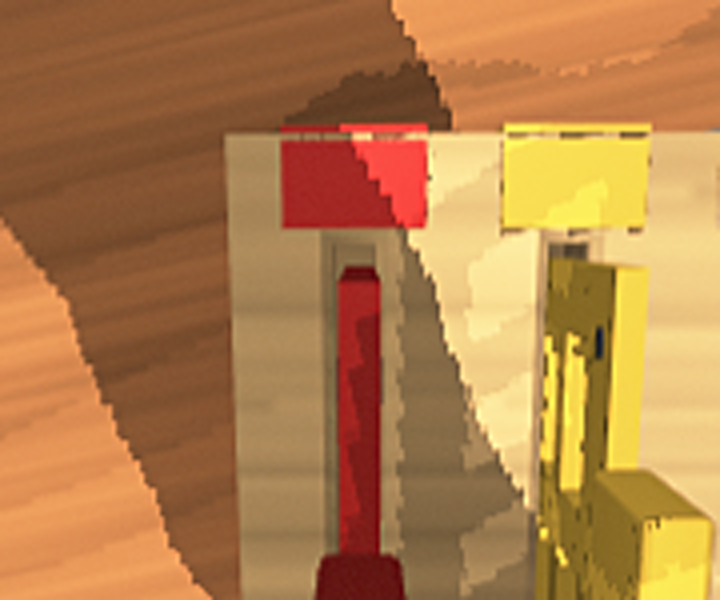

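View pics/r3_ab.png

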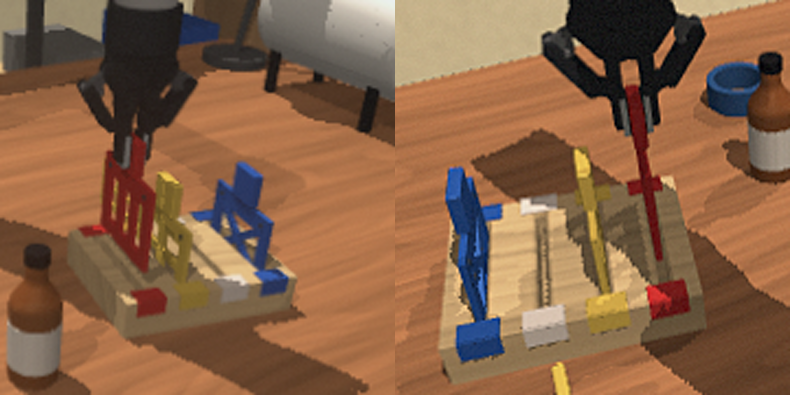

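Run:
```python
import pickle
from h import *
np.set_printoptions(precision=2,suppress=True)
o=pickle.load(open('r3.pkl','rb'));W,s=o['wrist'],o['s']
Rt=Ro.from_quat(s['orientation']).as_matrix();t=np.array(s['position'])
tf=lambda q:(Rt.T@(q-t))*1000
f=lambda x,y:(170+(x+.5)/4-.5,60+(y+.5)/4-.5)
for n,p in dict(tagL=(282,228),tagR=(428,228),bevL=(323,235),bevR=(390,235),farL=(282,138),rackcorner=(226,135),slL=(324,540),slR=(400,540)).items(): print(n,tf(onz(W,*f(*p),.045)))
for n,p in dict(L=(338,282),R=(381,282)).items(): print('top',n,tf(onplane(W,*f(*p),t+.006*Rt[:,0],Rt[:,0])))
for n,p in dict(L=(342,267),R=(378,267)).items(): print('bot',n,tf(onplane(W,*f(*p),t+.102*Rt[:,0],Rt[:,0])))
```

```text
tagL [121.9  -19.17 -67.8 ]
tagR [122.09  15.71 -67.78]
bevL [121.96  -9.4  -66.17]
bevR [122.04   6.64 -66.16]
farL [121.85 -18.79 -88.18]
rackcorner [121.78 -31.88 -88.87]
slL [122.15  -9.86   9.72]
slR [122.25   9.71   9.75]
top L [  6.    -3.41 -59.6 ]
top R [  6.     2.43 -59.59]
bot L [102.    -4.54 -59.2 ]
bot R [102.     3.48 -59.19]
```

>>> {"method": "drive_tool", "body": {
  "moves": [
    [[0.4,-0.11,-0.1],[0,0,0],0.8],
    [[1,-0.11,-0.1],[0,0,0],0.8],
    [[1.6,-0.11,-0.1],[0,0,0],0.8],
    [[2.2,-0.11,-0.1],[0,0,0],0.8],
    [[2.8,-0.11,-0.1],[0,0,0],0.8],
    [[3.2,-0.11,-0.1],[0,0,0],0.8],
    [[3.2,-0.11,-0.1],[0,0,0],0.8],
    [[3.2,-0.11,-0.1],[0,0,0],0.8]
  ]
}}

```text
t: 14.37
position: [0.5102, 0.1759, 0.1347]
orientation: [0.078, 0.702, -0.075, 0.704]
ft_force: [0.2, -0.3, -0.8]
grip_width: 0.0117
```

>>> {"method": "drive_tool", "body": {
  "moves": [
    [[0.7,0,0],[0,0,0],0.8],
    [[1.3,0,0],[0,0,0],0.8],
    [[1.8,0,0],[0,0,0],0.8],
    [[2.15,0,0],[0,0,0],0.8],
    [[2.25,0,0],[0,0,0],0.8],
    [[2.35,0,0],[0,0,0],0.8],
    [[2.4,0,0],[0,0,0],0.8],
    [[2.4,0,0],[0,0,0],0.8]
  ]
}}

```text
t: 15.03
position: [0.5102, 0.176, 0.1116]
orientation: [0.079, 0.702, -0.075, 0.704]
ft_force: [-4.6, -1.3, 10.1]
grip_width: 0.0114
```

Floor contact at 10 N, at the same TCP height (0.1116) as when red was seated before. Releasing and backing out.

>>> {"method": "drive_tool", "body": {
  "moves": [
    [[-0.05,0,0],[0,0,0],0.9],
    [[-0.05,0,0],[0,0,0],2],
    [[-0.05,0,0],[0,0,0],2],
    [[-0.05,0,0],[0,0,0],2],
    [[-0.05,0,0],[0,0,0],2],
    [[-1,0,0],[0,0,0],2],
    [[-3,0,0],[0,0,0],2],
    [[-6,0,0],[0,0,0],2],
    [[-10,0,0],[0,0,0],2.5],
    [[-14,0,0],[0,0,0],2.5],
    [[-16,0,0],[0,0,0],2.5],
    [[-16,0,0],[0,0,0],2.5]
  ]
}}

```text
t: 16.03
position: [0.5118, 0.1757, 0.2776]
orientation: [0.08, 0.7, -0.073, 0.706]
ft_force: [1.4, -0.3, -0.3]
grip_width: 0.0249
```

```bash
python3 snap.py f1
python3 - <<'E'
import cv2
a=cv2.imread('pics/f1_scene.png')[105:200,275:385];b=cv2.imread('pics/f1_side.png')[170:300,70:220]
cv2.imwrite('pics/f1d.png',cv2.hconcat([cv2.resize(x,(398,345),interpolation=cv2.INTER_CUBIC) for x in (a,b)]))
E
```

```text
16.1333 [0.51006777 0.17535058 0.2727776 ] [ 0.002  0.023 -0.004  0.041 -0.002 -0.011  0.001]
```

View pics/f1d.png

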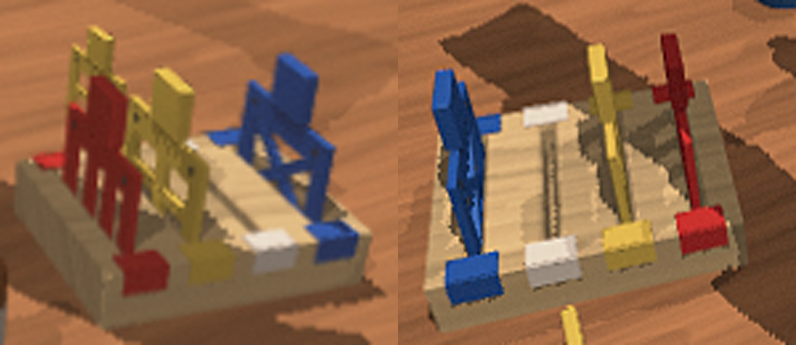

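View pics/f1_w.png

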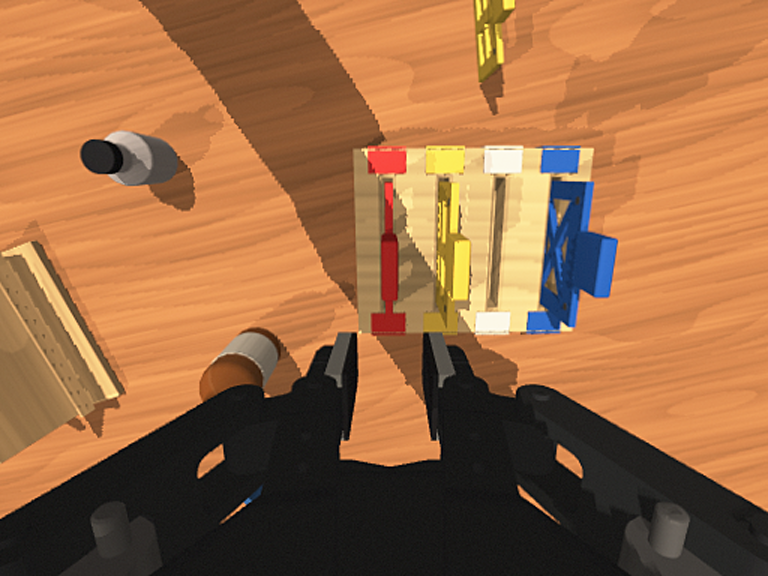

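Run:
```python
import pickle
from h import *
np.set_printoptions(precision=4,suppress=True)
o=pickle.load(open('f1.pkl','rb'));W,S,D=o['wrist'],o['scene'],o['side']
im={k:cv2.imread(f'pics/f1_{k}.png') for k in('scene','side')}
f=lambda x,y:((x+.5)/1.5-.5,(y+.5)/1.5-.5)
a=lambda x,y:(275+(x+.5)*110/398-.5,105+(y+.5)*95/345-.5)
b=lambda x,y:(70+(x-398+.5)*150/398-.5,170+(y+.5)*130/345-.5)
# -x end top of grip, middle of thickness
for n,sa,sb in (('blue',(281,58),(443,93)),('yellow',(160,72),(599,72)),('red',(95,80),(671,55))):
    print(n,'near top end tri',tri([S,D],[a(*sa),b(*sb)]))
for n,l in dict(blue=((596,235),(617,240)),yel=((462,240),),red=((382,240),(397,240))).items(): print(n,[onz(W,*f(*p),.145) for p in l])
c,X,Y=rack(-12.4*np.pi/180,(.5273,.2526))
for n,o_ in (('blue',.078),('yellow',-.026),('red',-.078)): print(n,c+o_*Y-.022*X)
```

```text
blue near top end tri [0.5295 0.3247 0.1473]
yellow near top end tri [0.5064 0.2265 0.1455]
red near top end tri [0.4987 0.175  0.1469]
blue [array([0.5172, 0.3225, 0.145 ]), array([0.5239, 0.3368, 0.145 ])]
yel [array([0.5003, 0.2305, 0.145 ])]
red [array([0.4882, 0.1765, 0.145 ]), array([0.4904, 0.1866, 0.145 ])]
blue [0.5226 0.3335 0.    ]
yellow [0.5002 0.2319 0.    ]
red [0.4891 0.1811 0.    ]
```

Run:
```python
from plant import robot
s=robot.sense();print(s['t'],s['ft_force'].round(1)); print(robot.finish_job())
```

```text
16.1833 [-0.5 -0.3 -1. ]
the job is handed in; nothing more can be done
None
```

I moved the blue stencil from the easel into the blue-tagged slot. The red one had been standing in the white spare slot, so I then moved it to the red-tagged slot. I handed the job in at about 16 s with the gripper clear above the rack.

- **Seating:** each stencil met the slot floor at 10–12 N. Red sat at the same gripper height as when it stood in the spare slot. The three grip tops in the rack triangulate to 145–147 mm, against 145 mm nominal.
- **Uprightness:** red stands within about 1 mm of its slot's centre line. Blue's grip top is about 4 mm off its centre line, a lean of roughly 2° within the slot's slack.
- **Other things:** the yellow stencil still stands in its slot. I did not touch the bottle, tape roll or flask, and the last pictures gave no sign they had moved, though I did not measure them again.
- **Disagreement:** the fixed cameras and the wrist camera differed by 2–4 mm on the rack's position. I relied on the wrist camera for lining up, and both stencils went in without side forces.

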